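# Slide the sample plate under the leaf spring of the sample stage

## Robot

A 7-joint arm with a two-finger parallel gripper is mounted at the origin on a cart in front of the work surface, level with it; the furniture and walls round the work are solid. World frame = base frame: x ahead of the robot, y to its left, z up, the work surface at z = 0. Lengths are in m, angles in rad, forces in N, time in s.
With the tool pointing down it reaches from about 0.425 to 0.95 m from the base axis. Payload 4.7 kg.
Tool frame: the origin (TCP) lies on the centre line of the jaws, within the pads' length; the fingertips stand 8 mm ahead of it and the grasp point (between the pads) lies 11 mm behind it (tip_reach is the distance from the TCP to the fingertips, in m); y points along the fingers, x is the direction in which the jaws open and shut, and the axes are right-handed (so a half turn about y gives the same grasp; the last joint's range is limited). The gripper opens to 87 mm and grips with 3 to 60 N. Pads are 19 mm wide; open, the fingers measure 117 mm over their backs; the gripper's body (75 mm by 190 mm) begins 51 mm behind the grasp point.
Start: joints at [1.299, 0.469, -0.049, 1.532, 0.024, 1.141, -0.082], TCP at [0.162, -0.655, 0.231] pointing down, gripper open.
Joint ranges: [-2.59, 2.59], [-0.33, 1.99], [-1.39, 1.29], [0.1, 2.45], [-1.04, 4.18], [0.21, 1.99], [-2.66, 2.66]. Speed limits (rad/s): [2.57, 2.57, 3.14, 3.14, 3.14, 3.14, 3.14].

## Interface

Orientations are given as [roll, pitch, yaw] about the fixed x, y, z axes, in that order (R = Rz(yaw) Ry(pitch) Rx(roll)).
In Python, from station import * gives the robot as it stands. Calls block until the motion is done:
- move_pose(position, orientation): joint-space move of the TCP to a pose.
- move_straight(position, rot=None, vel=0.15, until_force=None): straight line of the TCP; rot=None keeps the orientation; vel is the mean speed in m/s. With until_force (N) it stops when the force on the tool has changed by that much, and returns True; else False.
- move_j(angles): joint-space move.
- command_gripper(opening): finger opening in m; the grip force is fixed at half the most; returns when the fingers have stopped.
- wait(seconds).
- solve_ik(position, orientation): joint angles nearest the present ones, or None.
- state(): the state.
- snapshot(name): name is "scene" or "top" or "wrist"; returns a dict with "pixels" (480x640x3 uint8, red, green, blue), "range_z" (480x640 float32, m along the optical axis (not along the pixel's ray), 0 where there is no reading), "mtx" (3x3 intrinsics, pixels), "distortion" ([k1, k2, p1, p2, k3] as OpenCV has them; the pictures are not rectified), "world_from_camera" (4x4, takes a point from camera to world coordinates). Camera axes: x right, y up, looking along -z (the intrinsics and any distortion apply to the point x, -y, -z); pixel columns grow to the right and rows downward; lengths in m; the calibration is good to about 2 mm. A picture is of the moment at which its call begins.
A pose or a line that the arm cannot do raises Unreachable and nothing moves.
- job_done(): hands the job in, once; it reports no verdict.
The state is a dict: "t": time; "q": joint angles; "joint_vel": joint speeds; "effort": joint torques, N m; "tcp_pos": TCP position; "orientation": TCP orientation; "contact_force": force on the tool from outside, world axes, zero at the start; "wrist_torque": the same for the moment, N m; "grip_width": finger opening in m.
Only numpy, scipy, OpenCV 4.12 (cv2) and the standard library are available. Lean on these libraries where they do the work, as an engineer would, in place of code of your own. Each camera call takes 0.05 s, during which the arm holds its last target.

## Task

Load the sample plate into the sample stage: with the fingertips, press the plate down on its sprung bed and, keeping it pressed, slide it under the bridge and its leaf spring until its nose is fully home against the end stop, then let go so that the spring holds it. Only press and push the plate, never lift it. Leave the small metal weight, the crucible and the beaker standing where they are.

Things in the scene. Friction and masses are not known exactly. Their poses are not given: they have to be found in the camera images.
- stage: Metal sample stage fixed to the worktop: a straight channel, 250 mm long, 96 mm wide over its rails (x -170 to +80 mm). Origin on the worktop, on the centre line, under the front face of the bridge; +x is the slide-in direction, z up. Channel 68 mm wide between the rails, rail tops 32 mm above the worktop; open at its -x end. Two 15 mm bolt-down ears at x = -130 mm. Place and heading vary.
- bridge_front (a point): Middle of the lower front edge of the bridge, a fixed crossbar over the channel at stage x 0 to 16 mm. This point is at stage x = 0, 28 mm above the worktop: the bridge's underside. The bridge's top is 46 mm above the worktop.
- stop_face (a point): Point on the centre line of the face of the end stop, a fixed wall across the far end of the channel (stage x = +62 mm), 28 mm above the worktop; the wall's top is 38 mm above the worktop.
- bed (a joint): Downward travel (m) of the channel's floor, a flat sprung bed that stays level: 0 = up, its top 24 mm above the worktop; 0.011 = bottom. With the plate on it, it takes about 5 N on the plate to start it down, 9 N for 6 mm and 12 N for 10 mm.
- leaf (a joint): Angle (rad) of the leaf spring: two steel strips with a rolled tip, hung from the rear of the bridge (stage x = 16 mm, 31 mm up) and sloping down 36 mm in the slide-in direction. 0 = hanging free, tip about 23 mm above the worktop; it grows as the plate passes under and lifts it (about 0.15 with the plate held there). It presses with 2 to 5 N.
- plate: Loose dark steel sample plate, 116 x 64 x 10 mm, 0.12 to 0.2 kg, on the sprung bed, a round white spot on its top. Origin: centre of its underside; x along the channel, nose at +58 mm. At the start its top is 34 mm above the worktop, 6 mm too high for the bridge, its nose 12 to 35 mm before the bridge. Fully home the nose touches the stop; released, the bed holds it up against the bridge.
- press_land (a point): Point on the plate's top, middle of the flat tail (34 mm long) behind its cross rib, at plate x = -41 mm: a fingertip can press here. 34 mm above the worktop while unpressed. The rib (8 mm thick, 44 wide, 8 high) has its rear face 17 mm ahead of this point and can be pushed; with the plate home its front face is 12 mm short of the bridge.
- nose (a point): Centre of the plate's front end face (plate x = +58 mm, at half its thickness).
- weight: Bystander: small knobbed cylindrical metal calibration weight, 28 mm across, 52 mm high, origin at the centre of its underside. To be left alone.
- crucible: Bystander: white porcelain crucible, 43 mm across, 34 mm high, origin at the centre of its underside. To be left alone.
- beaker: Bystander: small glass beaker, about 55 mm across, 68 mm high, origin at the centre of its underside. To be left alone.

How it is judged:
By the outcome, as a careful person would: the job done as asked, in the order asked, and still so for the second after the job is handed in, with the robot touching nothing.
It also fails if it takes over 38 s, if anything falls off the work surface, if the arm or the gripper's body presses on something with over 40 N, if the wrist force passes 120 N, or if a joint passes its speed limit or range.

## Working session

There is one attempt and no reset: what is moved stays moved. The work goes in short steps, each a Python script; the robot and the scene stay as the last script left them, time stands still between calls to the robot, and variables do not carry over. Pictures are saved under pics/ and viewed, and the job is handed in when it is done.

```bash
mkdir -p pics; ls; python3 - <<'E'
from station import *
import cv2,numpy as np,pickle
d={}
for n in ["scene","top","wrist"]:
    s=snapshot(n); d[n]=s
    cv2.imwrite(f"pics/{n}0.png",s["pixels"][:,:,::-1])
    print(n,s["mtx"].round(1).tolist() if hasattr(s["mtx"],'tolist') else s["mtx"],s["distortion"],np.round(s["world_from_camera"],3).tolist())
pickle.dump(d,open("s0.pkl","wb"))
print(state())
E
```

```text
pics
scene [[485.3, 0.0, 313.0], [0.0, 485.3, 234.7], [0.0, 0.0, 1.0]] [0.03403957 0.         0.         0.         0.        ] [[0.81, 0.447, -0.378, 0.282], [-0.586, 0.637, -0.502, -0.35], [0.016, 0.628, 0.778, 0.716], [0.0, 0.0, 0.0, 1.0]]
top [[460.2, 0.0, 319.3], [0.0, 460.2, 231.3], [0.0, 0.0, 1.0]] [-0.06912494  0.          0.          0.          0.        ] [[-0.005, 0.983, -0.182, 0.432], [-1.0, -0.006, -0.001, 0.097], [-0.002, 0.182, 0.983, 0.874], [0.0, 0.0, 0.0, 1.0]]
wrist [[381.9, 0.0, 324.5], [0.0, 381.9, 239.1], [0.0, 0.0, 1.0]] [-0.0534608  0.         0.         0.         0.       ] [[0.241, 0.941, 0.238, 0.227], [-0.971, 0.234, 0.058, -0.639], [-0.001, -0.245, 0.97, 0.383], [0.0, 0.0, 0.0, 1.0]]
{'t': 0.15, 'q': array([ 1.29911351,  0.46928127, -0.04860538,  1.53339171,  0.0241226 ,
        1.14102343, -0.08231782]), 'joint_vel': array([ 0.00194004, -0.00195588, -0.00020712, -0.00387611, -0.00021924,
        0.0001672 ,  0.00011549]), 'effort': array([ 6.41560800e-04, -5.08426452e+01, -8.12209351e-02, -2.36418682e+01,
       -6.12717820e-02,  3.56574228e-02,  8.47171191e-05]), 'tcp_pos': array([ 0.16218475, -0.6547715 ,  0.2297354 ]), 'orientation': array([-1.57085978e+00,  1.51606176e-03, -1.32798764e+00]), 'contact_force': array([-0.15212987, -0.114057  ,  0.04634066]), 'wrist_torque': array([-0.08459064,  0.01377596,  0.04994887]), 'grip_width': 0.08681645222077944}
```

View pics/top0.png

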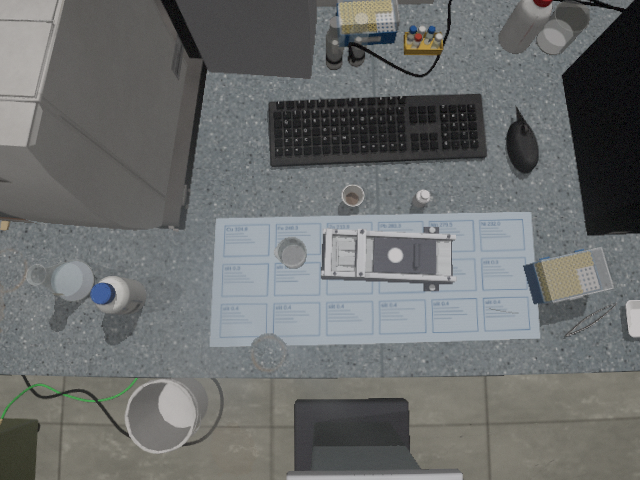

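View pics/scene0.png

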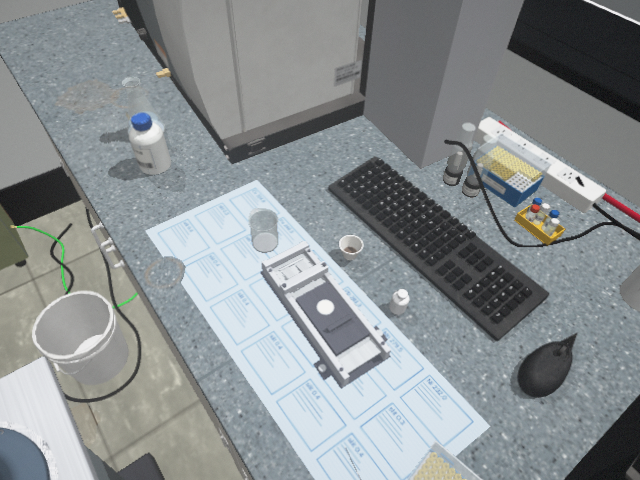

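```bash
cat > h.py <<'E'
import numpy as np,cv2,pickle
def ray(s,uv):
    uv=np.atleast_2d(np.array(uv,float))
    n=cv2.undistortPoints(uv.reshape(-1,1,2),np.array(s["mtx"]),np.array(s["distortion"])).reshape(-1,2)
    T=np.array(s["world_from_camera"])
    d=np.c_[n[:,0],-n[:,1],-np.ones(len(n))]@T[:3,:3].T
    return T[:3,3],d
def onz(s,uv,z):
    o,d=ray(s,uv); return o+d*((z-o[2])/d[:,2])[:,None]
def proj(s,P):
    P=np.atleast_2d(np.array(P,float));T=np.array(s["world_from_camera"])
    c=(P-T[:3,3])@T[:3,:3]; c=c*[1,-1,-1]
    return cv2.projectPoints(c.reshape(-1,1,3),np.zeros(3),np.zeros(3),np.array(s["mtx"]),np.array(s["distortion"]))[0].reshape(-1,2)
E
python3 - <<'E'
from h import *
d=pickle.load(open("s0.pkl","rb"))
a=d["top"]["pixels"][180:300,310:470][:,:,::-1]
cv2.imwrite("pics/topz.png",cv2.resize(a,None,fx=5,fy=5,interpolation=cv2.INTER_CUBIC))
a=d["scene"]["pixels"][220:400,220:440][:,:,::-1]
cv2.imwrite("pics/scenez.png",cv2.resize(a,None,fx=3.3,fy=3.3,interpolation=cv2.INTER_CUBIC))
E
```

```text
(no output)
```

View pics/topz.png

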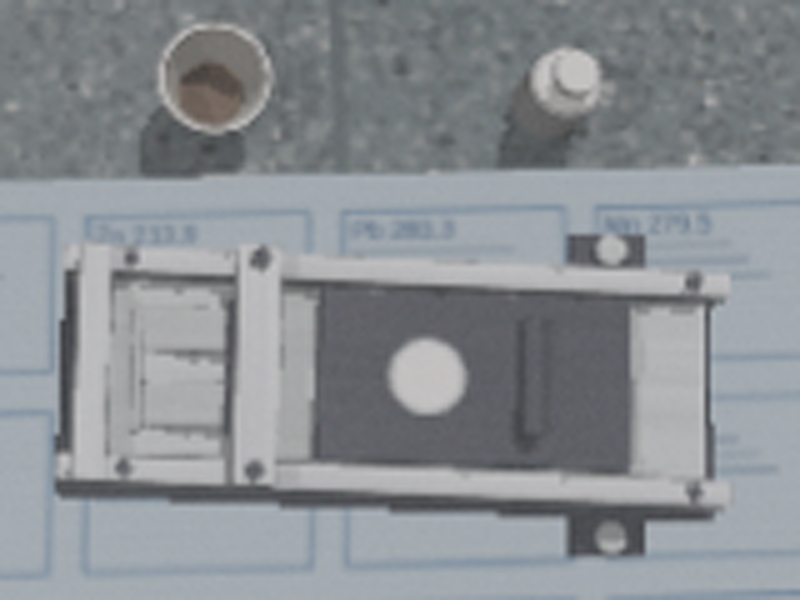

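View pics/scenez.png

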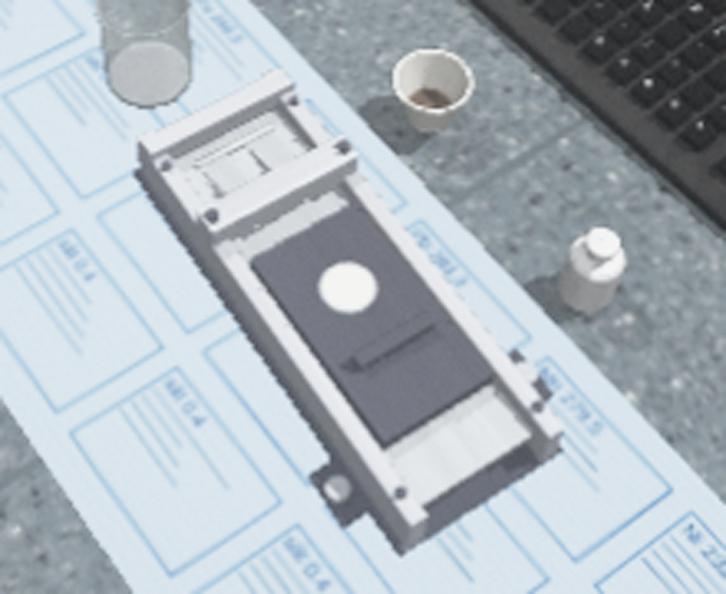

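```bash
python3 - <<'E'
from h import *
d=pickle.load(open("s0.pkl","rb"))
s=d["top"]
f=lambda x,y:(310+(x+.5)/5-.5,180+(y+.5)/5-.5)
def P(x,y,z): return onz(s,f(x,y),z)[0]
n=P(318,284,.034),P(318,460,.034);t=P(630,300,.034),P(630,472,.034)
for k in (*n,*t): print("plate",k.round(4))
rib=P(546,322,.042),P(542,440,.042)
print("rib rear",rib)
bf=P(281,252,.046),P(278,485,.046);print("bridge front",bf)
re=P(727,273,.032),P(730,510,.032);print("rail ends",re)
ro=P(300,256,.032),P(300,489,.032);print("rail outer",ro)
print("stop front top",P(110,262,.038),P(107,470,.038))
for nm,g in dict(rail0=(P(290,255,.032),P(722,274,.032)),rail1=(P(290,487,.032),P(725,510,.032))).items():
    v=g[0]-g[1]; print(nm,np.degrees(np.arctan2(v[1],v[0])))
img=s["pixels"].astype(int)
hsv=cv2.cvtColor(s["pixels"],cv2.COLOR_RGB2HSV)
m=((hsv[...,2]<120)).astype(np.uint8); m[:230]=0;m[:,:370]=0;m[277:]=0;m[:,440:]=0
m=cv2.morphologyEx(m,cv2.MORPH_OPEN,np.ones((5,5),np.uint8))
c=max(cv2.findContours(m,0,1)[0],key=cv2.contourArea)[:,0,:].astype(float)
w=onz(s,c,.034)[:,:2]*1000
r=cv2.minAreaRect(w.astype(np.float32));print("rect",r, cv2.boxPoints(r))
m=(img.min(2)>200).astype(np.uint8);m[:,:380]=0;m[:,412:]=0;m[:240]=0;m[270:]=0
M=cv2.moments(m);print("spot",M['m00'],onz(s,(M['m10']/M['m00'],M['m01']/M['m00']),.034))
# depth check
for u,v in [(385,245),(425,265),(345,255)]:
    z=s["range_z"][v,u]; o,dd=ray(s,(u,v)); print((u,v),(o+dd[0]*z).round(4))
# cross check from scene camera
q=d["scene"]; g=lambda x,y:(220+(x+.5)/3.3-.5,220+(y+.5)/3.3-.5)
for p in [(251,258),(360,207),(388,445),(497,383)]: print("scene plate",onz(q,g(*p),.034).round(4))
print("obj crucible rim",P(216,78,.034),"weight top",P(576,72,.052),"beaker",onz(s,(292,252),.068), onz(q,(264,242),.0))
E
```

```text
plate [ 0.5776 -0.0021  0.034 ]
plate [ 5.122e-01 -4.000e-04  3.400e-02]
plate [ 0.5708 -0.1181  0.034 ]
plate [ 0.5069 -0.115   0.034 ]
rib rear (array([ 0.56151344, -0.08460785,  0.042     ]), array([ 0.51811517, -0.08126136,  0.042     ]))
bridge front (array([0.58744965, 0.01260502, 0.046     ]), array([0.5021618, 0.0156657, 0.046    ]))
rail ends (array([ 0.58114058, -0.15576278,  0.032     ]), array([ 0.49278793, -0.15182984,  0.032     ]))
rail outer (array([0.58852232, 0.0041269 , 0.032     ]), array([0.50182892, 0.00626323, 0.032     ]))
stop front top [0.58555725 0.07508391 0.038     ] [0.50869284 0.07695384 0.038     ]
rail0 87.1145157465525
rail1 86.4997186418813
rect ((542.64697265625, -57.55772399902344), (116.00706481933594, 67.28688049316406), 87.13426971435547) [[ 506.14566   -113.8067   ]
 [ 573.34845   -117.170746 ]
 [ 579.1483      -1.3087463]
 [ 511.9455       2.0552979]]Traceback (most recent call last):
  File "<stdin>", line 24, in <module>
ZeroDivisionError: float division by zero
```

```bash
python3 - <<'E'
from station import *
from h import *
print(solve_ik([0.5397,-0.0996,.16],[-np.pi/2,0,-.0515]), solve_ik([0.544,-0.0,.03],[-np.pi/2,0,-.0515]))
command_gripper(0.0)
move_pose([0.5397,-0.0996,.16],[-np.pi/2,0,-.0515])
wait(.3)
st=state();print(st['t'],st['q'],st['tcp_pos'],st['orientation'],st['contact_force'],st['grip_width'])
d={}
for n in ["scene","top","wrist"]:
    s=snapshot(n); d[n]=s
    cv2.imwrite(f"pics/{n}1.png",s["pixels"][:,:,::-1])
pickle.dump(d,open("s1.pkl","wb"))
E
```

```text
[ 0.60626637  0.41343998 -0.63840717  1.8833423   0.30065556  0.94149759
 -0.22260563] [ 0.36117785  0.59130533 -0.57370623  1.98626157  0.48753165  0.70215401
 -0.56737249]
4.375 [ 0.60663341  0.41347011 -0.63817363  1.88326267  0.30065947  0.94149978
 -0.2226292 ] [ 0.53968628 -0.09992998  0.15998999] [-1.57086054e+00 -7.81642169e-07 -5.21212370e-02] [-0.31329785 -0.09147865 -0.85991326] 0.00046965666230264333
```

View pics/wrist1.png

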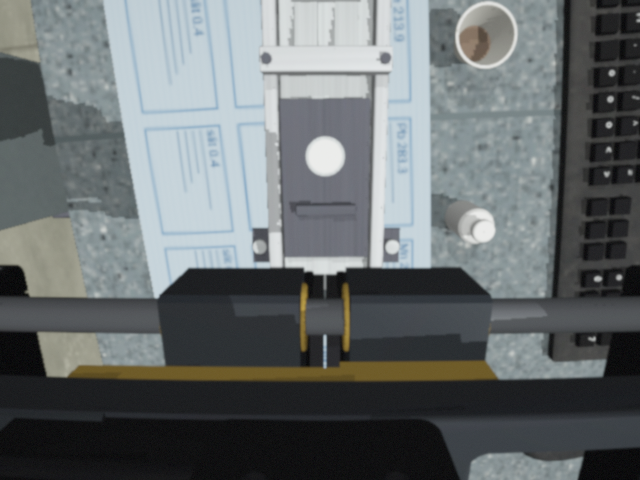

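View pics/scene1.png

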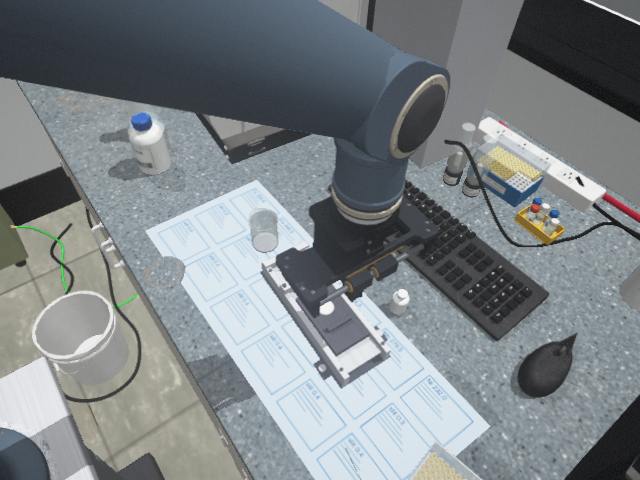

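```bash
python3 - <<'E'
from h import *
d=pickle.load(open("s1.pkl","rb"))
s=d["wrist"]
print(np.round(s["world_from_camera"],3))
for nm,p,z in [("nose",(281,98),.034),("nose",(370,99),.034),("tail",(283,254),.034),("tail",(367,259),.034),("spot",(325,156),.034),("ribrear top",(290,212),.042),("ribrear",(356,213),.042),("bridge front top",(262,72),.046),("bridge",(390,72),.046)]:
    print(nm,onz(s,p,z)[0].round(4))
x=0.5397;y=-.0999
for c in [(x,y,.152),(x-.015,y,.152),(x+.015,y,.152),(x-.015,y+.0095,.152),(x+.015,y+.0095,.152),(x,y,.20)]: print(c,proj(s,c).round(0), proj(d["scene"],c).round(0))
r=s["range_z"]; print([(v,float(r[v,325].round(3)),float(r[v,250].round(3))) for v in range(240,400,12)])
a=d["scene"]["pixels"][190:360,240:460][:,:,::-1]
cv2.imwrite("pics/scenez1.png",cv2.resize(a,None,fx=3.5,fy=3.5,interpolation=cv2.INTER_CUBIC))
E
```

```text
[[ 0.999  0.05   0.012  0.543]
 [-0.051  0.968  0.245 -0.034]
 [ 0.001 -0.246  0.969  0.313]
 [ 0.     0.     0.     1.   ]]
nose [ 0.5149 -0.0018  0.034 ]
nose [ 0.5767 -0.0057  0.034 ]
tail [ 0.5078 -0.1144  0.034 ]
tail [ 0.5716 -0.1217  0.034 ]
spot [ 0.5434 -0.043   0.034 ]
ribrear top [ 0.5163 -0.081   0.042 ]
ribrear [ 0.5637 -0.0841  0.042 ]
bridge front top [0.5049 0.0138 0.046 ]
bridge [0.5888 0.0095 0.046 ]
(0.5397, -0.0999, 0.152) [[324. 294.]] [[352. 294.]]
(0.5246999999999999, -0.0999, 0.152) [[291. 295.]] [[343. 299.]]
(0.5547, -0.0999, 0.152) [[357. 292.]] [[361. 288.]]
(0.5246999999999999, -0.09040000000000001, 0.152) [[289. 275.]] [[339. 294.]]
(0.5547, -0.09040000000000001, 0.152) [[356. 272.]] [[356. 284.]]
(0.5397, -0.0999, 0.2) [[323. 349.]] [[355. 274.]]
[(240, 0.2879999876022339, 0.3240000009536743), (252, 0.28999999165534973, 0.3269999921321869), (264, 0.30399999022483826, 0.32899999618530273), (276, 0.3070000112056732, 0.0860000029206276), (288, 0.17299999296665192, 0.07900000363588333), (300, 0.08399999886751175, 0.0729999989271164), (312, 0.08100000023841858, 0.07500000298023224), (324, 0.08100000023841858, 0.07400000095367432), (336, 0.34599998593330383, 0.07599999755620956), (348, 0.3490000069141388, 0.07599999755620956), (360, 0.35100001096725464, 0.07800000160932541), (372, 0.07400000095367432, 0.07400000095367432), (384, 0.06599999964237213, 0.06800000369548798), (396, 0.06400000303983688, 0.06400000303983688)]
```

View pics/scenez1.png

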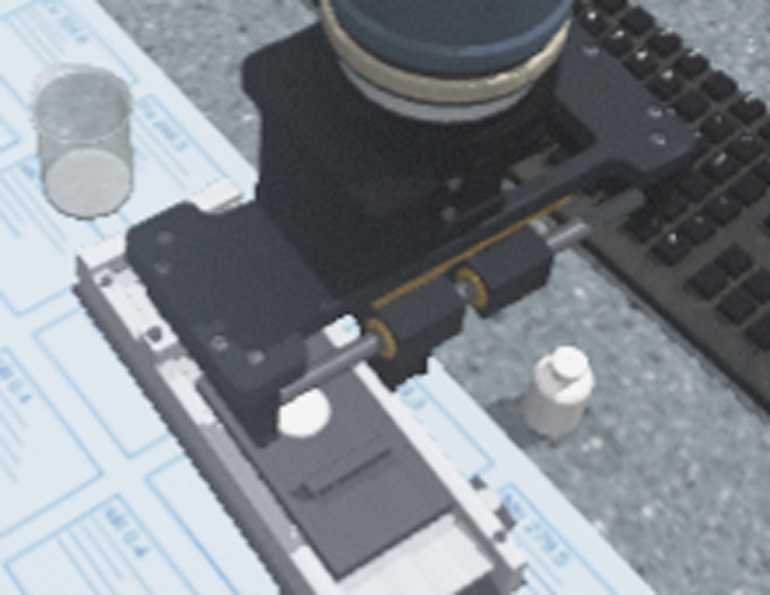

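```bash
python3 - <<'E'
from station import *
import numpy as np
X,Y=.5398,-.0998
move_straight([X,Y,.055],vel=.12)
wait(.2); f0=state()['contact_force']
print(f0,state()['tcp_pos'])
r=move_straight([X,Y,.036],vel=.03,until_force=2.5)
st=state();print(r,st['tcp_pos'],st['contact_force']-f0)
for z in [.039,.036,.034]:
    if st['tcp_pos'][2]<z: continue
    move_straight([X,Y,z],vel=.03); wait(.15)
    st=state();print(z,st['tcp_pos'],st['contact_force']-f0,st['wrist_torque'],st['t'])
    if st['contact_force'][2]-f0[2]>13: break
np.save("f0.npy",f0)
E
```

```text
[ 0.2915053   0.05316954 -0.64000448] [ 0.54026749 -0.09988508  0.05570868]
True [ 0.53982539 -0.09989508  0.040386  ] [0.28661417 0.04527059 4.53332499]
0.039 [ 0.53982865 -0.09991019  0.03933016] [-1.41095055 -0.31595856  5.53605723] [-0.09582151  0.13232139 -0.04793013] 6.65
0.036 [ 0.5398418  -0.09988331  0.03655941] [-2.65804519  0.01055941  8.66061323] [-0.04771888  0.27056942  0.06028551] 7.05
0.034 [ 0.53991478 -0.09990858  0.03475136] [-1.67137193 -0.56479457  8.3868772 ] [-0.05978397  0.33784118 -0.0383745 ] 7.45
```

```bash
python3 - <<'E'
from station import *
from h import *
f0=np.load("f0.npy")
X,Y=.5398,-.0998
for z in [.0325,.031]:
    move_straight([X,Y,z],vel=.03); wait(.15)
    st=state();print(z,st['tcp_pos'],st['contact_force']-f0,st['t'])
    if st['contact_force'][2]-f0[2]>11: break
s=snapshot("wrist");cv2.imwrite("pics/wrist2.png",s["pixels"][:,:,::-1])
s=snapshot("scene");a=s["pixels"][190:360,240:460][:,:,::-1]
cv2.imwrite("pics/scenez2.png",cv2.resize(a,None,fx=3.5,fy=3.5,interpolation=cv2.INTER_CUBIC))
E
```

```text
0.0325 [ 0.53988199 -0.09989473  0.03335959] [-1.21719743  0.58922672  9.95164439] 7.85
0.031 [ 0.53987704 -0.09990898  0.03196613] [-1.85505851 -1.05104706 10.74689575] 8.25
```

View pics/wrist2.png

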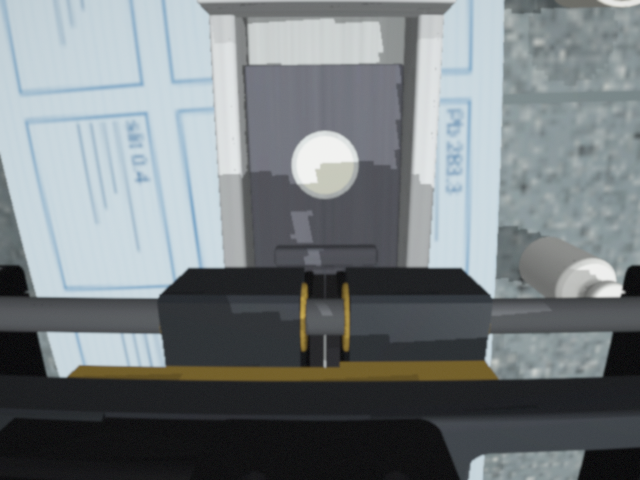

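View pics/scenez2.png

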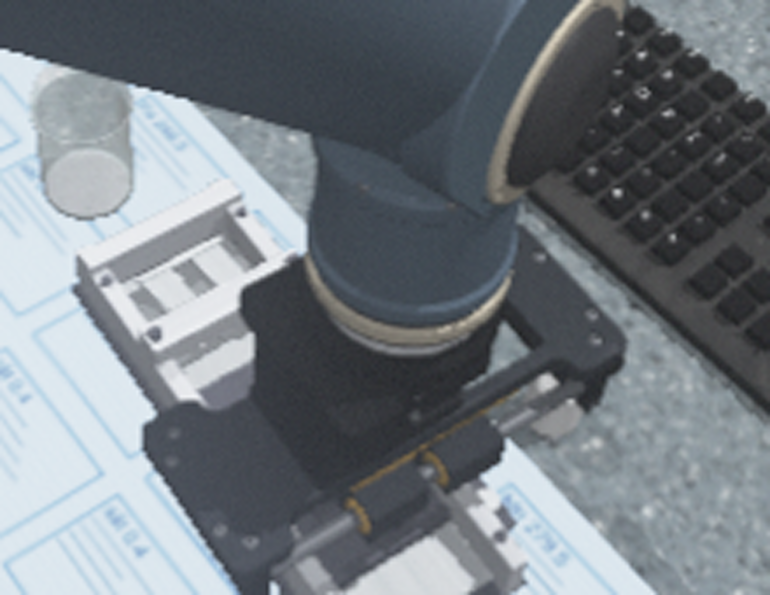

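```bash
python3 - <<'E'
from station import *
from h import *
f0=np.load("f0.npy")
A=np.array([.5398,-.0998]);h=np.radians(87.05);u=np.array([np.cos(h),np.sin(h)])
for s_ in [.008,.016,.026,.036,.046]:
    p=A+u*s_
    r=move_straight([*p,.031],vel=.04,until_force=15)
    st=state();f=st['contact_force']-f0
    print(s_,r,((st['tcp_pos'][:2]-A)@u).round(4),st['tcp_pos'].round(4),f.round(2),st['t'])
    if r: break
s=snapshot("wrist");cv2.imwrite("pics/wrist3.png",s["pixels"][:,:,::-1])
s=snapshot("scene");a=s["pixels"][190:360,240:460][:,:,::-1]
cv2.imwrite("pics/scenez3.png",cv2.resize(a,None,fx=3.5,fy=3.5,interpolation=cv2.INTER_CUBIC))
E
```

```text
0.008 False 0.0052 [ 0.5409 -0.0947  0.0322] [-1.73 -5.15 11.12] 8.7
0.016 False 0.0128 [ 0.5416 -0.087   0.0323] [-1.89 -6.45 10.57] 9.05
0.026 False 0.0229 [ 0.5423 -0.077   0.0323] [-0.14 -5.87 10.85] 9.45
0.036 False 0.0329 [ 0.5429 -0.067   0.0323] [-0.81 -6.26 10.57] 9.85
0.046 False 0.043 [ 0.5434 -0.0569  0.0323] [-0.67 -5.42 10.35] 10.25
```

View pics/wrist3.png

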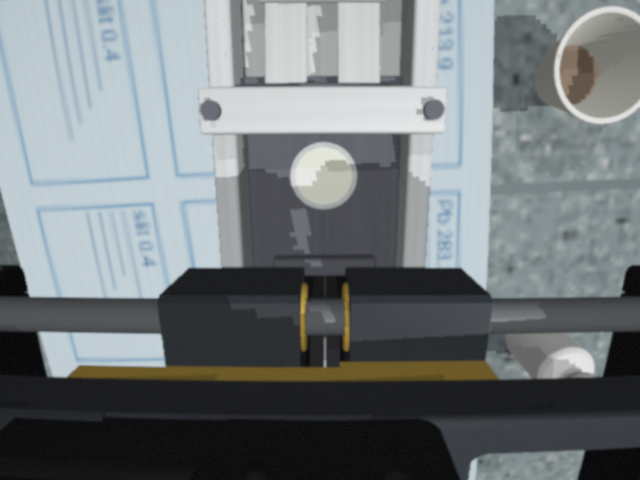

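View pics/scenez3.png

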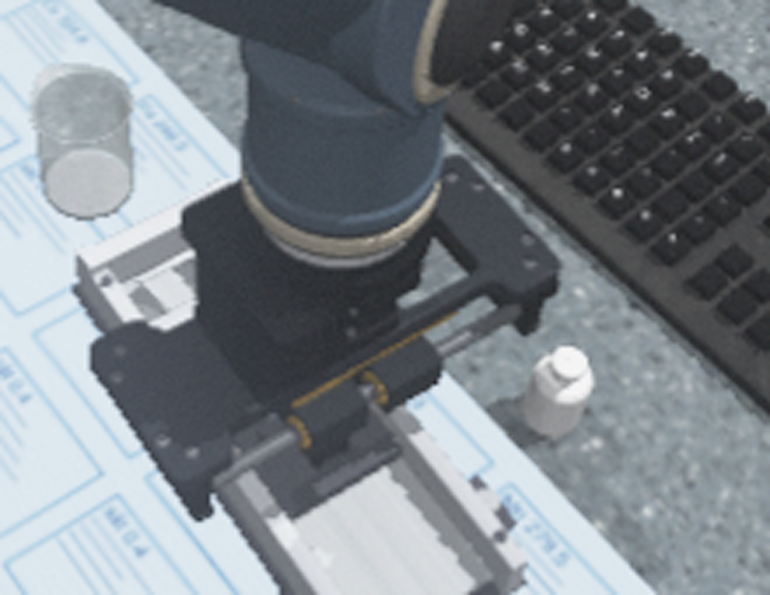

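```bash
python3 - <<'E'
from station import *
from h import *
f0=np.load("f0.npy")
A=np.array([.5398,-.0998]);h=np.radians(87.05);u=np.array([np.cos(h),np.sin(h)])
for s_ in [.056,.064,.070,.075,.080,.084,.088,.092]:
    p=A+u*s_
    r=move_straight([*p,.031],vel=.03,until_force=10)
    st=state();f=st['contact_force']-f0
    print(s_,r,((st['tcp_pos'][:2]-A)@u).round(4),st['tcp_pos'].round(4),f.round(2),st['t'])
    if r or np.hypot(f[0],f[1])>16: break
s=snapshot("wrist");cv2.imwrite("pics/wrist4.png",s["pixels"][:,:,::-1]);pickle.dump(s,open("w4.pkl","wb"))
E
```

```text
0.056 False 0.0527 [ 0.5439 -0.0473  0.0322] [-0.34 -6.47 10.65] 10.8333
0.064 False 0.0606 [ 0.5443 -0.0393  0.0322] [-0.23 -6.93 10.62] 11.25
0.07 False 0.0666 [ 0.5446 -0.0334  0.0322] [ 0.26 -7.5  10.21] 11.6
0.075 False 0.0707 [ 0.5447 -0.0293  0.032 ] [ 0.07 -7.32  9.93] 11.9167
0.08 False 0.0755 [ 0.5447 -0.0245  0.0318] [-1.13 -8.35  9.78] 12.2333
0.084 False 0.0794 [ 0.5448 -0.0205  0.0318] [-0.82 -7.73 10.26] 12.5167
0.088 False 0.0824 [ 0.5449 -0.0176  0.0317] [-0.01 -8.87  8.73] 12.8
0.092 True 0.0822 [ 0.545  -0.0178  0.032 ] [-1.02 -0.76  7.58] 13.0083
```

View pics/wrist4.png

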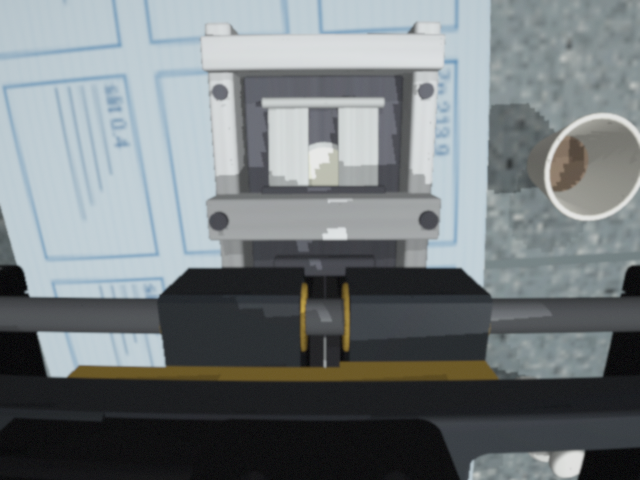

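```bash
python3 - <<'E'
from station import *
from h import *
f0=np.load("f0.npy")
A=np.array([.5398,-.0998]);h=np.radians(87.05);u=np.array([np.cos(h),np.sin(h)])
for s_ in [.090,.094,.098]:
    p=A+u*s_
    r=move_straight([*p,.031],vel=.03,until_force=14)
    st=state();f=st['contact_force']-f0
    print(s_,r,((st['tcp_pos'][:2]-A)@u).round(4),st['tcp_pos'].round(4),f.round(2),st['t'])
    if r or np.hypot(f[0],f[1])>16: break
wait(.1);st=state();print(st['tcp_pos'],st['contact_force']-f0)
s=snapshot("wrist");pickle.dump(s,open("w5.pkl","wb"))
a=s["pixels"][20:300,190:460][:,:,::-1]
cv2.imwrite("pics/wrist5.png",cv2.resize(a,None,fx=2.1,fy=2.1,interpolation=cv2.INTER_CUBIC))
for nm,p,z in [("ribfront",(325,257),.033),("bridge front top",(325,240),.046),("wall face bottom/nose",(325,76),.026),("stop top front",(325,69),.038)]:
    w=onz(s,p,z)[0]; print(nm,w.round(4),((w[:2]-A)@u).round(4))
E
```

```text
0.09 True 0.0823 [ 0.545  -0.0177  0.0323] [-1.95 -0.56  7.9 ] 13.3083
[ 0.54496758 -0.01770422  0.03236628] [-1.58955877 -0.97010326  8.09532024]
ribfront [0.5467 0.0022 0.033 ] 0.1022
bridge front top [0.5474 0.0131 0.046 ] 0.1132
wall face bottom/nose [0.5508 0.0734 0.026 ] 0.1735
stop top front [0.5509 0.0741 0.038 ] 0.1743
```

View pics/wrist5.png

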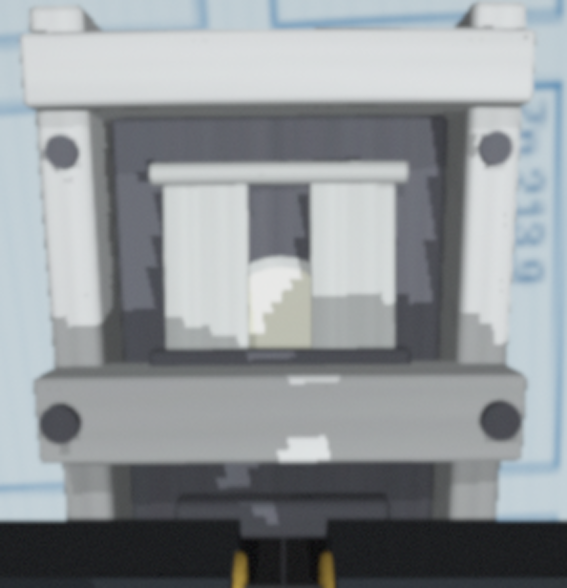

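```bash
python3 - <<'E'
from station import *
from h import *
f0=np.load("f0.npy")
p=state()['tcp_pos']
for z in [.036,.040,.046,.07]:
    move_straight([p[0],p[1],z],vel=.04)
    st=state();print(z,st['tcp_pos'].round(4),(st['contact_force']-f0).round(2),st['t'])
A=np.array([.5398,-.0998]);h=np.radians(87.05);u=np.array([np.cos(h),np.sin(h)])
b=p[:2]-u*.06
move_straight([b[0],b[1],.16],vel=.15)
wait(.2)
st=state();print(st['tcp_pos'].round(4),(st['contact_force']-f0).round(2),st['t'])
s=snapshot("wrist");pickle.dump(s,open("w6.pkl","wb"))
a=s["pixels"][0:300,170:500][:,:,::-1]
cv2.imwrite("pics/wrist6.png",cv2.resize(a,None,fx=2,fy=2,interpolation=cv2.INTER_CUBIC))
E
```

```text
0.036 [ 0.5451 -0.0178  0.0363] [-0.   -0.34  4.77] 13.7167
0.04 [ 0.5447 -0.0178  0.0399] [ 0.11 -0.89  0.81] 13.9667
0.046 [ 0.5452 -0.0177  0.0463] [0.04 0.27 0.75] 14.2667
0.07 [ 0.5448 -0.0179  0.07  ] [-1.06 -0.13  0.36] 15.0167
[ 0.5414 -0.0769  0.1592] [-0.22 -0.46 -0.38] 16.0917
```

View pics/wrist6.png

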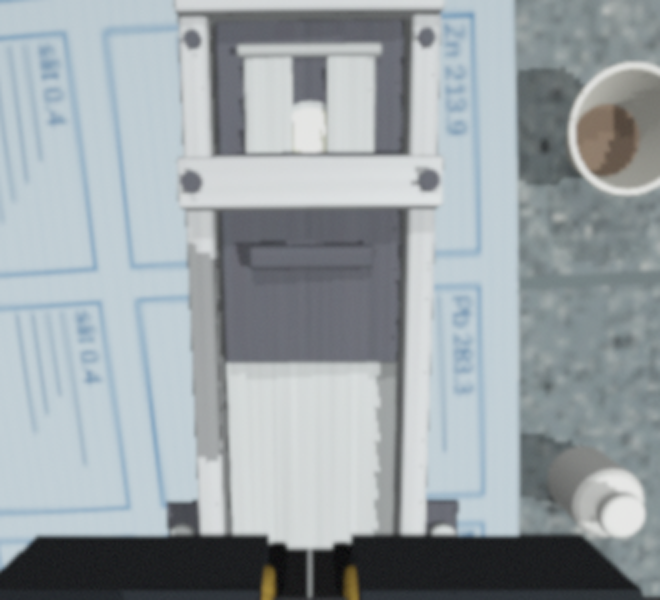

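```bash
python3 - <<'E'
from station import *
from h import *
A=np.array([.5398,-.0998]);h=np.radians(87.05);u=np.array([np.cos(h),np.sin(h)])
b=A+u*.075
move_straight([b[0],b[1],.1],vel=.15)
wait(.2)
s=snapshot("wrist");pickle.dump(s,open("w7.pkl","wb"));print(state()['t'])
a=s["pixels"][0:300,170:500][:,:,::-1]
cv2.imwrite("pics/wrist7.png",cv2.resize(a,None,fx=2,fy=2,interpolation=cv2.INTER_CUBIC))
w=pickle.load(open("w6.pkl","rb"))
P=lambda x,y,z:((onz(w,(170+(x+.5)/2-.5,(y+.5)/2-.5),z)[0][:2]-A)@u).round(4)
print("tail",P(310,361,.028),"ribfront top",P(310,247,.036),"ribrear top",P(310,249,.036),P(310,268,.036),"bridge front top",P(310,208,.046))
E
```

```text
17.075
tail 0.0593 ribfront top 0.0997 ribrear top 0.099 0.0926 bridge front top 0.1118
```

View pics/wrist7.png

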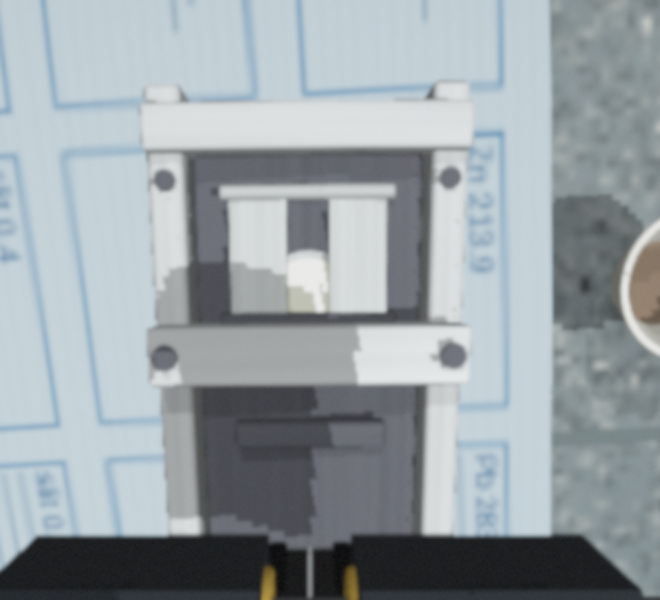

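```bash
python3 - <<'E'
from h import *
A=np.array([.5398,-.0998]);h=np.radians(87.05);u=np.array([np.cos(h),np.sin(h)])
for n,z,r in [("w5",.0245,None),("w6",.028,None),("w7",.028,None)]:
    s=pickle.load(open(n+".pkl","rb")); g=s["pixels"].astype(float).mean(2)
    # print column profile along centre line s from .12 to .18
    S=np.arange(.128,.182,.0005)
    pts=np.c_[A+np.outer(S,u),np.full(len(S),z)]
    for off in [0,.025]:
        q=pts.copy(); q[:,0]+=off
        px=proj(s,q).astype(np.float32)
        v=cv2.remap(g.astype(np.float32),px[:,:1],px[:,1:],cv2.INTER_LINEAR).ravel()
        dv=np.gradient(v); i=np.argsort(-abs(dv))[:8]
        print(n,off,sorted([(round(float(S[k])*1000,1),round(float(dv[k]),1)) for k in i]))
s=pickle.load(open("w7.pkl","rb"))["pixels"][60:110,230:400][:,:,::-1]
cv2.imwrite("pics/z7.png",cv2.resize(s,None,fx=4.7,fy=6,interpolation=cv2.INTER_NEAREST))
E
```

```text
w5 0 [(131.0, 33.5), (148.5, -36.7), (149.0, -33.8), (162.5, 29.7), (165.5, -28.3), (166.0, -34.9), (176.5, 36.2), (177.0, 31.1)]
w5 0.025 [(161.0, 21.3), (161.5, 19.9), (164.0, -17.6), (164.5, -26.4), (165.0, -22.0), (175.0, 29.7), (175.5, 37.5), (176.0, 24.7)]
w6 0 [(148.5, -28.1), (149.0, -23.5), (163.0, 22.5), (166.5, -22.7), (177.0, 27.2), (177.5, 25.0), (180.0, -100.6), (180.5, -94.2)]
w6 0.025 [(129.0, -27.3), (129.5, -34.1), (130.0, -25.6), (175.5, 25.9), (176.0, 28.1), (178.5, -76.9), (179.0, -107.9), (179.5, -30.4)]
w7 0 [(131.0, 29.9), (131.5, 32.4), (148.5, -29.8), (149.0, -28.5), (166.0, -27.4), (166.5, -28.1), (175.5, 27.1), (176.0, 29.2)]
w7 0.025 [(161.5, 19.2), (162.0, 16.4), (165.0, -20.6), (165.5, -17.6), (174.0, 24.1), (174.5, 31.7), (175.0, 27.6), (175.5, 16.6)]
```

View pics/z7.png

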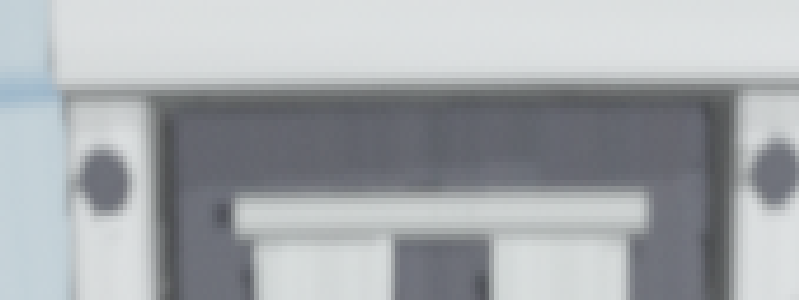

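```bash
python3 - <<'E'
from station import *
from h import *
move_straight([.535,-.1,.2],vel=.2)
move_pose([.40,-.30,.23],[-np.pi/2,0,-.6])
wait(.3)
s=snapshot("top");cv2.imwrite("pics/top8.png",s["pixels"][:,:,::-1])
st=state();print(st['t'],st['contact_force'])
E
```

```text
19.1583 [-0.5820788   0.71705471 -0.91271519]
```

View pics/top8.png

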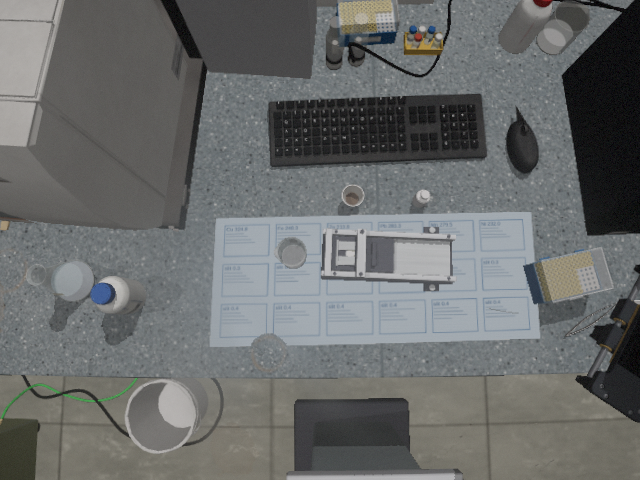

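The top view shows the plate under the bridge, with the spot at about (345,253) and the tail at about (395,256). The crucible (352,195), weight (422,200) and beaker (292,252) are where they started, and the arm is clear.

```bash
python3 - <<'E'
from station import *
job_done(); print(state()['t'])
E
```

```text
the job is handed in; nothing more can be done
the job is handed in; nothing more can be done
```

The plate is loaded: its nose is against the end stop, and the spring holds it there with the robot clear. I handed the job in after about 19 s on the robot's clock, against the 38 s limit.

**What I did:** With the gripper closed, I pressed on the flat tail with about 11 N, which took the bed down about 8 mm. Keeping it pressed, I slid the plate under the bridge and leaf spring. I pushed against the stop twice; both times the fingertips halted at the same place, 82 mm of travel. Then I lifted straight up to let go.

**Last checks:**
- **Seating:** I measured 12.1 mm from the rib's front face to the bridge, against 12 mm expected when home. The close-up shows no visible gap at the stop.
- **Release:** The edge of the white spot stayed within about 0.5 mm, so the plate did not slip back when I let go.
- **Bystanders:** The weight, crucible and beaker look to be where they started in the final top view; I compared this by eye.

**Disagreements:**
- The tail-to-bridge distance came out at 52.5 mm against 54 mm expected. That is within the 2 mm camera calibration.
- The rails measured about 88 mm across their tops, against the stated 96 mm. I left that unresolved because the plate's size and the rail length agreed with the figures given.

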